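# Set the stop pins and hold the spring clamp open for a lens

## Robot

A 6-joint arm with a two-finger parallel gripper is mounted at the origin on a cart in front of the work surface, level with it; the furniture and walls round the work are solid. World frame = base frame: x ahead of the robot, y to its left, z up, the work surface at z = 0. Lengths are in m, angles in rad, forces in N, time in s.
With the tool pointing down it reaches from about 0.4 to 0.825 m from the base axis. Payload 7 kg.
Tool frame: the origin (TCP) lies on the centre line of the jaws, within the pads' length; the fingertips stand tip_reach ahead of it and the grasp point (between the pads) is the TCP (tip_reach is the distance from the TCP to the fingertips, in m); z points along the fingers, y is the line along which they close (so a half turn about z gives the same grasp; the last joint's range is limited). The gripper opens to 88 mm and grips with 3 to 60 N. Pads are 19 mm wide; open, the fingers measure 130 mm over their backs; the gripper's body (78 mm by 193 mm) begins 47 mm behind the grasp point.
Start: joints at [1.448, 0.359, 0.012, 0, -1.224, -0.288], TCP at [0.27, 0.619, 0.246] pointing down, gripper open.
Joint ranges: [-3.07, 3.07], [-1.43, 2.12], [-1.02, 1.25], [-3.03, 1.67], [-3.05, -0], [-3.03, 3.03]. Speed limits (rad/s): [2.39, 2.39, 3.01, 3.14, 3.14, 3.14].

## Interface

Orientations are given as [roll, pitch, yaw] about the fixed x, y, z axes, in that order (R = Rz(yaw) Ry(pitch) Rx(roll)).
In Python, from station import get_state, grab_frame, calibration, job_done, find_in, mark_of, tip_reach gives the robot as it stands.
- The arm moves only by the shell command python3 -m handwheel 'ROWS' [OPENING] [FORCE]. ROWS is JSON, a list of rows, each an object with "delta_pos": the shift along the world's x, y, z in units of 30 mm (1.0 is 30 mm), a list of three; "dr": the turn, a rotation vector about the world's x, y, z in degrees, a list of three. In form: [{"delta_pos": [tx, ty, tz], "dr": [rx, ry, rz]}, ...]. A call has 1 to 10 rows; each row shifts and turns the commanded pose from where the row before left it; what a row does not reach is not made up. A row lasts 1/10 s, in which the tool goes at most 50 mm and 8.59 degrees, less where a joint would pass 70% of its speed; a pose out of reach is approached as far as the arm can. A call is refused whole if a number of a shift passes 1 or a number of a turn 8.59, either way. A call with a gripper value outside its range is refused whole. OPENING is the closure, from -1 (fully open) to 1 (shut), set as the call begins (- or left out, the last holds). The fingers move at their own pace and stop on an object; FORCE is the grip in N (left out, the last holds). Time passes only in rows, so rows that do not move let the fingers close. It gives the time, the measured TCP pose, the force, the opening and the grip force at its end, in the units of the state.
- get_state(): the state, without advancing time (a new reading comes with each control period).
- grab_frame(name): name is "side" or "top" or "wrist"; returns the picture (400x640x3 uint8, red, green, blue); there is no depth.
- calibration(name): a dict with "fx", "fy", "cx", "cy" (pixels), "extrinsics" (4x4, takes a point from world to camera coordinates). Camera axes: x right, y down, z forward; pixel columns grow to the right and rows downward; lengths in m; the calibration is good to about 2 mm. A picture is of the moment at which its call begins: read the wrist's pose just before it. calibration takes no time and is no camera call; for the wrist camera it gives the pose at the moment of the call.
- job_done(): hands the job in; it is judged then, once.
Trained networks look in the newest picture that a camera, given by its name, has taken for a name from the list of things; names that differ only in an ending like _2 or _b are one class to them, and where a whole thing is asked for, a point or a joint stands for the part that bears it (a point fixed in the world has none). Each returns a list of dicts, best first, with "conf" (0 to 1); they miss things now and then, are a little off and sometimes report something else, mostly with a low value. They report only what shows in the picture. A call takes as long as a camera call. They do not tell look-alikes from the thing itself.
- find_in(camera, query): "location" ([column, row] in pixels, amid what is visible of it).
- mark_of(camera, query): "location" ([column, row] in pixels: a listed point, or the origin of a listed thing).
The state is a dict: "t": time; "q": joint angles; "qd": joint speeds; "joint_efforts": joint torques, N m; "eef_pos": TCP position; "ee_rot": TCP orientation; "force": force on the tool from outside, world axes, zero at the start; "moment": the same for the moment, N m; "width": finger opening in m; "gripper_force": force on a finger pad.
Only numpy, scipy, OpenCV 4.12 (cv2) and the standard library are available. Lean on these libraries where they do the work, as an engineer would, in place of code of your own. Each camera call takes 0.05 s, during which the arm holds its last target. There are 200 camera calls.

## Task

Get the lens clamp ready for a blank: drop the two stop pins from the wooden block into the bores of the clamp's bed, each into the bore it fits and fully down. Then take the black post of the spring slide, pull it out until the pointer stands opposite the notch of the setting tab, and finish while still gripping the post and holding the slide there, as it springs shut when let go. Leave everything else on the desk where it is.

Things in the scene. Friction and masses are not known exactly. Their poses are not given: they have to be found in the camera images.
- lens_clamp: Lens clamp fixed to the desk. Origin on the desk; x points from slide to bed (away from the robot, up to 0.35 rad turned), y left. Grey base 12 mm high, x = -167 to 118, y = -60 to 60 mm, with a ruled ledge out to y = -94 on the right. At the far end the aluminium bed block, x = 32 to 118 mm, y = -60 to 60, top 44 mm above the desk; at the near end a steel plate 46 mm high.
- stout_bore (a point): Centre of the mouth of the wide bore in the bed top, at (75, 32, 44) mm of the clamp; 19 mm in diameter, 30 mm deep, upright.
- slim_bore (a point): Centre of the mouth of the narrow bore in the bed top, at (75, -32, 44) mm of the clamp; 13 mm in diameter, 30 mm deep, upright.
- stout_pin: Stout steel stop pin: shank 16 mm in diameter and 28 mm long, then a round ribbed head 36 mm in diameter and 26 mm high. Origin at the centre of the shank's foot, z up to the head; the head spans z = 28 to 54 mm. It stands upright in one of the two holes of the wooden block (which one varies), head resting on the block. Fully down in its bore the head rests on the bed. Mass about 0.12 kg.
- slim_pin: Slim steel stop pin: shank 10 mm in diameter and 28 mm long, then a round ribbed head 26 mm in diameter and 26 mm high. Origin at the centre of the shank's foot, z up to the head; the head spans z = 28 to 54 mm. It stands in the other hole of the wooden block. Mass about 0.07 kg.
- pin_block: Fixed wooden block 60 x 150 x 36 mm (x, y, z of its own) with two holes 18 mm wide at y = +40 and -40 mm. Origin under its centre, on the desk.
- slide_travel (a joint): How far the spring slide is pulled out, in m: 0 shut (sprung towards the bed), 0.075 at its stop. It slides along the clamp's -x, towards the robot. A spring pulls it shut with about 3 N at 0 and 90 N/m more, about 9 N at 0.06; let go, it runs back to 0.
- clamp_slide: The sprung slide itself (steel carriage 50 x 80 mm, top 44 mm above the desk, with two rubber jaws towards the bed whose tops are 58 mm above the desk: keep the fingertips above 60 mm when gripping the post). Its origin coincides with the clamp's origin when shut and moves with it.
- post (a point): Black upright round post on the slide: 18 mm in diameter, 67 mm high, with a foot flange 30 mm wide and 6 mm high. This point is the centre of its foot, 44 mm above the desk; its top is 111 mm above the desk. With the slide shut it stands at (-35, 0) mm of the clamp; it moves with the slide.
- pointer (a point): Tip of the thin (3 mm wide) pointer on the right side of the slide, level with the post along the clamp's x, 69 mm to the right of it, 40 mm above the desk. It moves with the slide.
- setting_tab: Dark notched steel tab, 40 mm wide, standing on the ruled ledge along the clamp's right side, fixed for the job; where along the ledge varies. Its axes are parallel to the clamp's. Origin at its foot on the ledge, under the mouth of the notch; the tab extends 19 mm to the right of it, top 39 mm above the desk.
- notch (a point): Middle of the mouth of the tab's notch, which is 12 mm wide along the clamp's x and faces the pointer; about 40 to 65 mm nearer the robot than the pointer of the shut slide. The slide is at the mark when pointer and notch have the same x in the clamp's frame.
- screw_tin: Bystander: round metal tin, 55 mm wide, 25 mm high. Origin under its centre.
- small_jar: Bystander: small jar 36 mm wide, 41 mm high. Origin under its centre.
- varnish: Bystander: small dark bottle with tall cap, 22 mm wide, 62 mm high. Origin under its centre.
- cloudy_jar: Bystander: small jar 32 mm wide, 42 mm high. Origin under its centre.
- nose_pliers: Bystander: pliers 129 mm long lying near the desk's front edge. Origin under their centre.
- wood_driver: Bystander: small screwdriver with wooden handle, 128 mm long, lying on the desk. Origin under its centre.
There are look-alikes about, which are no part of the job. What is shaped like the stout_pin but turquoise is not meant.

How it is judged:
By the outcome, as a careful person would: the job done as asked, in the order asked, and still so for the second after the job is handed in, while the arm keeps its last pose, push and grip.
It also fails if it takes over 56 s, if anything falls off the work surface, if the arm or the gripper's body presses on something with over 40 N, if the wrist force passes 120 N, or if a joint passes its speed limit or range.

## Working session

There is one attempt and no reset: what is moved stays moved. The work goes in short steps, Python scripts to look and compute and a shell command to move; the robot and the scene stay as the last step left them, time stands still between calls to the robot, and variables do not carry over. Pictures are saved under pics/ and viewed, at most 11 in all, crops included, and the job is handed in when it is done.

```bash
mkdir -p pics
cat > h.py <<'E'
import numpy as np, cv2
from station import *
def save(cam,name):
    im=grab_frame(cam); cv2.imwrite(f'pics/{name}.png',im[:,:,::-1]); return im
def P(cam):
    c=calibration(cam);K=np.array([[c['fx'],0,c['cx']],[0,c['fy'],c['cy']],[0,0,1]]);return K@np.array(c['extrinsics'])[:3]
def proj(p,M): v=M@np.append(p,1); return v[:2]/v[2]
def tri(*ps):
    A=[]
    for M,(u,v) in ps: A+= [u*M[2]-M[0], v*M[2]-M[1]]
    A=np.array(A); return np.linalg.lstsq(A[:,:3],-A[:,3],rcond=None)[0]
def onz(M,uv,z):
    u,v=uv;A=np.array([u*M[2]-M[0],v*M[2]-M[1]]);return np.linalg.solve(A[:,:2],-A[:,3]-A[:,2]*z)
E
python3 - <<'E'
from h import *
s=get_state();print({k:np.round(s[k],3) for k in('t','eef_pos','ee_rot','force','width')},tip_reach if not callable(tip_reach) else tip_reach())
a=save('top','t0');b=save('side','s0');
cv2.imwrite('pics/both.png',np.vstack([a,b])[:,:,::-1][:, :])
for n in['lens_clamp','stout_bore','slim_bore','stout_pin','slim_pin','post','pointer','notch','pin_block']:
  for cam in('top','side'):
    print(n,cam,[(np.round(d['location'],1).tolist(),round(d['conf'],2)) for d in mark_of(cam,n)[:4]])
E
```

```text
{'t': np.float64(0.0), 'eef_pos': array([0.269, 0.618, 0.245]), 'ee_rot': array([ 3.14 , -0.   , -0.411]), 'force': array([-0.527, -0.472, -0.263]), 'width': np.float64(0.088)} 0.019
lens_clamp top [([272.2, 186.2], 0.76)]
lens_clamp side [([275.8, 211.8], 0.84)]
stout_bore top [([271.9, 164.5], 0.9), ([367.7, 206.9], 0.62)]
stout_bore side [([279.0, 186.6], 0.6), ([298.8, 190.9], 0.5)]
slim_bore top [([287.6, 162.1], 0.73), ([295.5, 211.5], 0.21)]
slim_bore side [([298.0, 190.9], 0.71)]
stout_pin top [([396.3, 199.2], 0.63), ([393.1, 223.9], 0.62), ([377.1, 171.7], 0.6), ([316.2, 174.6], 0.57)]
stout_pin side [([419.8, 243.4], 0.78), ([405.6, 256.7], 0.68), ([398.3, 221.8], 0.64), ([326.8, 212.5], 0.63)]
slim_pin top [([346.8, 198.4], 0.46)]
slim_pin side [([352.9, 230.3], 0.67)]
post top [([274.5, 192.9], 0.58)]
post side [([271.1, 205.3], 0.74), ([362.7, 238.5], 0.43)]
pointer top [([295.9, 197.5], 0.95), ([349.2, 199.8], 0.38)]
pointer side [([291.9, 208.8], 0.61)]
notch top [([362.0, 202.8], 0.61), ([295.2, 210.5], 0.49)]
notch side []
pin_block top [([357.8, 205.5], 0.6)]
pin_block side [([228.9, 189.1], 0.41)]
```

View pics/t0.png

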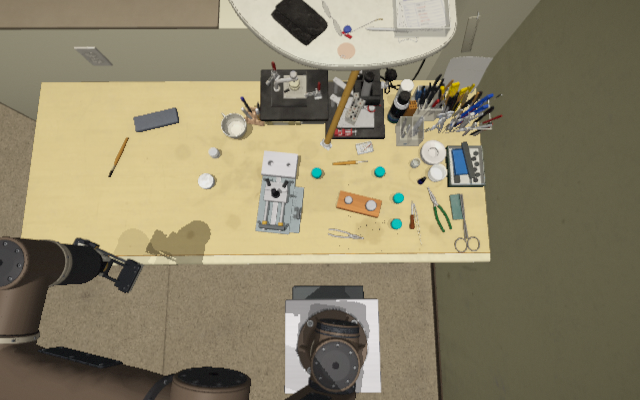

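View pics/s0.png

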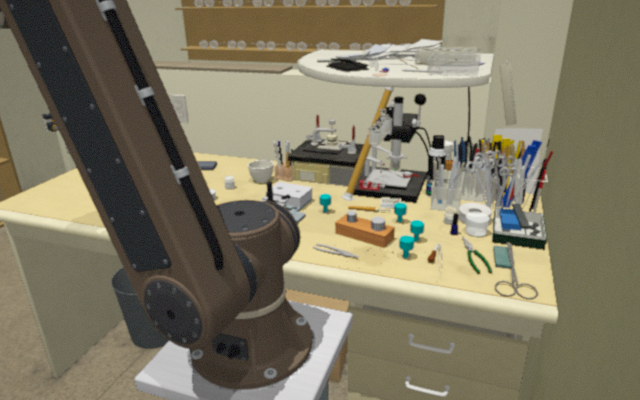

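The top view shows the clamp at about (278,190) with its bed at (280,163), and the wooden block at (358,204). The block holds two grey pins: a smaller head at (349,200) and a larger one at (371,205).
Possible mix-ups for the pins are the turquoise look-alikes at (317,173), (380,172), (398,198) and (396,224). I choose the two grey pins in the block.

Run:
```python
from h import *
M=P('top')
for n,uv,z in[('bore stout',(271.9,164.5),.044),('slimbore',(287.6,162.1),.044),('pinL',(349,200),.06),('pinR',(371,205),.06),('post',(274.5,192),.06),('pointer',(296,197.5),.04),('notch?',(295.3,211),.04)]:
  print(n,np.round(onz(M,uv,z),3))
c=calibration('wrist');E=np.array(c['extrinsics']);print(np.round(E,3),c['fx'],'cam pos',-E[:3,:3].T@E[:3,3])
s=get_state();print(s['eef_pos'],s['ee_rot'])
```

```text
bore stout [0.616 0.205]
slimbore [0.625 0.149]
pinL [ 0.484 -0.064]
pinR [ 0.466 -0.14 ]
post [0.514 0.192]
pointer [0.498 0.119]
notch? [0.45  0.122]
[[-0.4   -0.917  0.     0.675]
 [-0.874  0.381  0.302 -0.039]
 [-0.277  0.121 -0.953  0.391]
 [ 0.     0.     0.     1.   ]] 339.3481048138584 cam pos [0.34448233 0.58600902 0.38434168]
[0.26955995 0.61882635 0.2455809 ] [-3.14154374e+00  1.07140771e-05 -4.10767142e-01]
```

```bash
python3 -m handwheel '[{"delta_pos":[0.75,-1,0.15],"dr":[0,0,-5.5]},{"delta_pos":[0.75,-1,0.15],"dr":[0,0,-5.5]},{"delta_pos":[0.75,-1,0.15],"dr":[0,0,-5.5]},{"delta_pos":[0.75,-1,0.15],"dr":[0,0,-5.5]},{"delta_pos":[0.75,-1,0.15],"dr":[0,0,-5.5]},{"delta_pos":[0.75,-1,0.15],"dr":[0,0,-5.5]},{"delta_pos":[0.75,-1,0.15],"dr":[0,0,-5.5]},{"delta_pos":[0.75,-1,0.15],"dr":[0,0,-5.5]},{"delta_pos":[0.75,-1,0.15],"dr":[0,0,-5.5]},{"delta_pos":[0.75,-1,0.15],"dr":[0,0,-5.5]}]' -1; python3 -m handwheel '[{"delta_pos":[0.75,-1,0.15],"dr":[0,0,-5.5]},{"delta_pos":[0.75,-1,0.15],"dr":[0,0,-5.5]},{"delta_pos":[0,0,0],"dr":[0,0,0]},{"delta_pos":[0,0,0],"dr":[0,0,0]}]'
cat > look.py <<'E'
import sys,pickle
from h import *
tag=sys.argv[1]; M=P('wrist'); im=save('wrist',tag); out={'M':M}
print(np.round(get_state()['eef_pos'],4),np.round(get_state()['ee_rot'],3))
for n in sys.argv[2:]:
    r=[(np.round(d['location'],1).tolist(),round(d['conf'],2)) for d in mark_of('wrist',n)[:4]]; out[n]=r; print(n,r)
pickle.dump(out,open(tag+'.pkl','wb'))
E
python3 look.py w1 stout_bore slim_bore post pointer notch lens_clamp
```

```text
t: 2.0
eef_pos: [0.4953, 0.3175, 0.291]
ee_rot: [-3.141, 0.0, -1.375]
force: [0.6, 0.3, -0.3]
width: 0.0873
gripper_force: 0.0
t: 2.4
eef_pos: [0.5399, 0.258, 0.2996]
ee_rot: [3.142, 0.0, -1.564]
force: [-0.8, -0.3, -0.6]
width: 0.088
gripper_force: 0.0
[0.5395 0.2587 0.2995] [ 3.141  0.    -1.563]
stout_bore [([249.9, 126.4], 0.56)]
slim_bore [([251.6, 67.3], 0.73)]
post []
pointer [([356.4, 38.2], 0.75)]
notch [([407.5, 44.7], 0.56)]
lens_clamp [([320.5, 103.9], 0.82), ([231.3, 268.9], 0.57)]
```

View pics/w1.png

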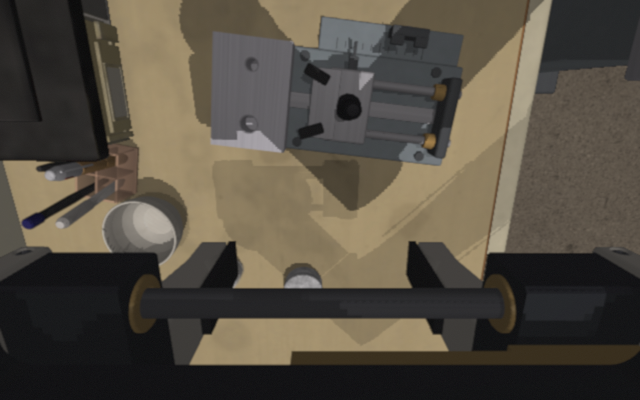

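The wrist view shows the bores at (250,124) and (252,65), the post top at (349,106), the pointer at (353,45) and the tab notch at (407,44). I'll take a second view on the way to the block.

```bash
python3 -m handwheel '[{"delta_pos":[-0.3,-1,0],"dr":[0,0,0]},{"delta_pos":[-0.3,-1,0],"dr":[0,0,0]},{"delta_pos":[0,-0.8,0],"dr":[0,0,0]},{"delta_pos":[0,0,0],"dr":[0,0,0]},{"delta_pos":[0,0,0],"dr":[0,0,0]}]'; python3 look.py w2 stout_bore slim_bore post pointer notch lens_clamp
python3 -m handwheel '[{"delta_pos":[-0.5,-1,-0.5],"dr":[0,0,0]},{"delta_pos":[-0.5,-1,-0.5],"dr":[0,0,0]},{"delta_pos":[0,-1,-0.5],"dr":[0,0,0]},{"delta_pos":[0,-1,-0.5],"dr":[0,0,0]},{"delta_pos":[0,-1,0],"dr":[0,0,0]},{"delta_pos":[0,-0.7,0],"dr":[0,0,0]},{"delta_pos":[0,0,0],"dr":[0,0,0]},{"delta_pos":[0,0,0],"dr":[0,0,0]}]'; python3 look.py w3 stout_pin slim_pin pin_block
python3 - <<'E'
from h import *
import pickle
a=pickle.load(open('w1.pkl','rb'));b=pickle.load(open('w2.pkl','rb'))
for n in a:
  if n!='M' and a[n] and b[n]:
    p=tri((a['M'],a[n][0][0]),(b['M'],b[n][0][0])); print(n,np.round(p,4),np.round(proj(p,a['M'])-a[n][0][0],1))
a,b=[cv2.imread(f'pics/{n}.png') for n in('w2','w3')]
cv2.imwrite('pics/c1.png',np.vstack([a[:290],b[:300]]))
E
```

```text
t: 3.25
eef_pos: [0.5215, 0.1748, 0.2999]
ee_rot: [-3.141, 0.001, -1.563]
force: [0.5, 0.6, -0.1]
width: 0.0876
gripper_force: 0.0
[0.5216 0.1753 0.2997] [-3.141  0.    -1.562]
stout_bore [([239.1, 195.6], 0.94)]
slim_bore [([241.5, 141.3], 0.89)]
post [([328.0, 178.0], 0.7)]
pointer [([338.4, 120.4], 0.98)]
notch [([382.9, 126.0], 0.81)]
lens_clamp [([302.7, 166.8], 0.7), ([336.3, 119.3], 0.54)]
t: 4.4
eef_pos: [0.4917, 0.0037, 0.2396]
ee_rot: [-3.141, 0.0, -1.564]
force: [-0.2, 0.3, 0.7]
width: 0.0878
gripper_force: 0.0
[0.4918 0.0041 0.2396] [-3.141  0.    -1.563]
stout_pin [([239.6, 202.0], 0.84), ([348.0, 26.8], 0.56)]
slim_pin [([327.7, 107.8], 0.57)]
pin_block [([338.2, 73.0], 0.97)]
stout_bore [0.6218 0.2151 0.0434] [0.1 0. ]
slim_bore [0.6185 0.1511 0.0293] [0.6 0.1]
pointer [0.5037 0.1237 0.0529] [0.7 0.1]
notch [0.4528 0.1296 0.0564] [-1.  -0.3]
lens_clamp [ 0.5441  0.191  -0.0089] [-2.1 -0.6]
```

View pics/c1.png

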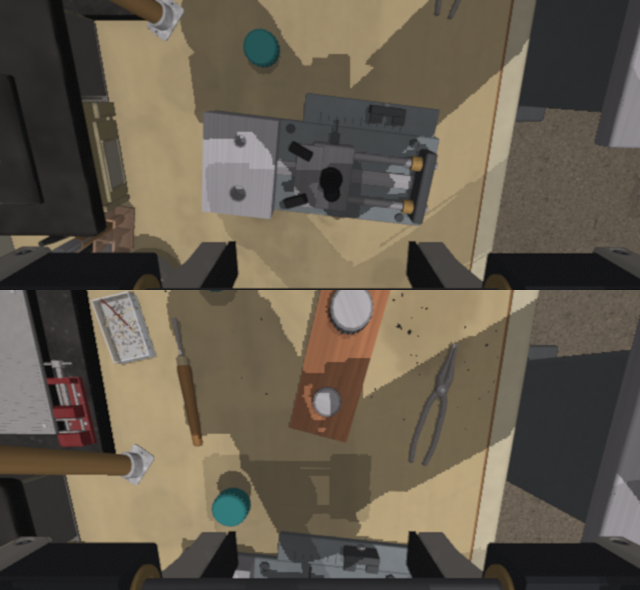

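Lower picture: the stout pin's big grey head is at (350,20) in w3 and the slim head at (326,111). Upper picture (w2): bores at (238,194) and (240,140), post at (331,185), pointer tip at (336,125), notch near (383,124). I'll fit the clamp pose to both views.

```bash
cat > fit.py <<'E'
from h import *
import pickle
from scipy.optimize import least_squares
V=[pickle.load(open(w+'.pkl','rb')) for w in('w1','w2')]
L={'stout_bore':(75,32,44),'slim_bore':(75,-32,44),'pointer':(-35,-69,40),'post':(-35,0,44),'notch':(0,-75,39),'lens_clamp':(0,0,0)}
def W(p,l): c,s=np.cos(p[2]),np.sin(p[2]);l=np.array(l)/1e3;return np.array([p[0]+c*l[0]-s*l[1],p[1]+s*l[0]+c*l[1],l[2]+p[4]])
def res(p,full=0):
    r=[];N=[]
    for v in V:
        for n in L:
            if v[n]:
                l=list(L[n]); 
                if n=='notch': l[0]=p[3]*1e3
                r+=list(proj(W(p,l),v['M'])-v[n][0][0]);N.append(n)
    return (N,np.array(r).reshape(-1,2)) if full else np.append(r,p[4]*500)
s=least_squares(res,[.545,.19,0,-.085,0],loss='soft_l1',x_scale=[.01,.01,.1,.01,.002]);p=s.x
if __name__=='__main__':
    print(np.round(p,4))
    for n,e in zip(*res(p,1)): print(n,np.round(e,1))
    for n in L: print(n,np.round(W(p,L[n]),4))
    print('notch travel',-.035-p[3])
    M=pickle.load(open('w3.pkl','rb'))['M']
    print('stout',onz(M,(350,22),.062),'slim',onz(M,(326.5,111),.062))
E
python3 fit.py
```

```text
[ 0.5448  0.1909 -0.1063 -0.0891 -0.0025]
stout_bore [-0.4 -0.5]
slim_bore [ 0.7 -0.6]
pointer [0.2 4.5]
notch [-0.8 -1.7]
lens_clamp [-2.6 -0.5]
stout_bore [-0.6 -0.8]
slim_bore [-0.8  1.4]
pointer [-0.3  0.8]
post [2.9 1.5]
notch [ 2.1 -4.7]
lens_clamp [1.2 1.6]
stout_bore [0.6227 0.2148 0.0415]
slim_bore [0.616  0.1511 0.0415]
pointer [0.5027 0.126  0.0375]
post [0.51   0.1946 0.0415]
notch [0.5368 0.1163 0.0365]
lens_clamp [ 0.5448  0.1909 -0.0025]
notch travel 0.05412251162810301
stout [ 0.46843646 -0.13378663] slim [ 0.48738046 -0.06119028]
```

```bash
python3 -m handwheel '[{"delta_pos":[-0.3,-0.9,-0.7],"dr":[0,0,-3.2]},{"delta_pos":[-0.3,-0.9,-0.7],"dr":[0,0,-3.2]},{"delta_pos":[0,0,0],"dr":[0,0,0]},{"delta_pos":[0,0,0],"dr":[0,0,0]}]'; python3 look.py w4 stout_pin slim_pin
python3 - <<'E'
from h import *
for n in('stout_pin','slim_pin'): print([(np.round(d['location'],1).tolist(),round(d['conf'],2)) for d in find_in('wrist',n)[:3]])
g=cv2.cvtColor(cv2.imread('pics/w4.png'),cv2.COLOR_BGR2GRAY)
c=cv2.HoughCircles(cv2.medianBlur(g,3),cv2.HOUGH_GRADIENT,1,30,param1=120,param2=18,minRadius=13,maxRadius=36)
print(None if c is None else np.round(c[0][:8]))
E
```

```text
t: 5.0
eef_pos: [0.4736, -0.0501, 0.1975]
ee_rot: [3.141, -0.0, -1.674]
force: [0.3, -0.4, 0.2]
width: 0.0876
gripper_force: 0.0
[ 0.4742 -0.0497  0.1981] [-3.141  0.    -1.673]
stout_pin [([319.1, 85.6], 0.93), ([178.9, 58.5], 0.78), ([230.4, 272.7], 0.6)]
slim_pin [([305.4, 168.8], 0.93), ([362.6, 327.0], 0.28), ([320.2, 84.7], 0.26)]
[([157.8, 55.3], 0.94), ([317.2, 81.7], 0.67)]
[([304.5, 179.5], 0.66), ([363.5, 330.2], 0.26)]
[[314.  80.  25.]
 [ 36. 218.  22.]
 [162.  50.  30.]
 [304. 182.  14.]
 [ 86. 102.  17.]]
```

View pics/w4.png

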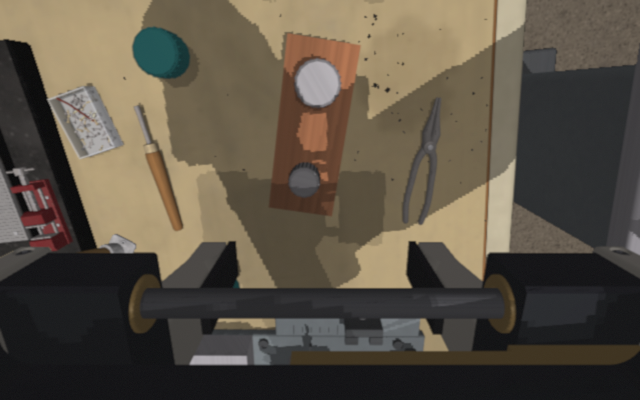

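The crop confirms the choice: the stout grey head is at (317,82) and the slim one at (304,180). The turquoise look-alike at (161,52) is outside the block.

Run:
```python
from h import *
import pickle
A,B=[pickle.load(open(w+'.pkl','rb'))['M'] for w in('w3','w4')]
for n,a,b in(('stout',(350,21),(317,82)),('slim',(326.5,111),(304,180))):
  print(n,'tri',np.round(tri((A,a),(B,b)),4),'z.062',np.round(onz(A,a,.062),4),np.round(onz(B,b,.062),4))
```

```text
stout tri [ 0.4672 -0.1391  0.0376] z.062 [ 0.4685 -0.1345] [ 0.4675 -0.1388]
slim tri [ 0.4873 -0.0607  0.0527] z.062 [ 0.4874 -0.0612] [ 0.4866 -0.0631]
```

```bash
python3 -m handwheel '[{"delta_pos":[-0.1,-1,-0.5],"dr":[0,0,0]},{"delta_pos":[-0.1,-1,-0.5],"dr":[0,0,0]},{"delta_pos":[0,-0.97,-0.5],"dr":[0,0,0]},{"delta_pos":[0,0,-1],"dr":[0,0,0]},{"delta_pos":[0,0,-1],"dr":[0,0,0]},{"delta_pos":[0,0,-0.8],"dr":[0,0,0]},{"delta_pos":[0,0,-0.3],"dr":[0,0,0]},{"delta_pos":[0,0,0],"dr":[0,0,0]}]'
python3 -m handwheel '[{"delta_pos":[0,0,0],"dr":[0,0,0]},{"delta_pos":[0,0,0],"dr":[0,0,0]},{"delta_pos":[0,0,0],"dr":[0,0,0]},{"delta_pos":[0,0,0],"dr":[0,0,0]},{"delta_pos":[0,0,0],"dr":[0,0,0]},{"delta_pos":[0,0,0],"dr":[0,0,0]}]' 1 25
```

```text
t: 6.05
eef_pos: [0.4673, -0.1391, 0.0588]
ee_rot: [3.139, -0.001, -1.674]
force: [-0.1, 0.4, -0.5]
width: 0.0876
gripper_force: 0.0
t: 6.65
eef_pos: [0.4677, -0.1393, 0.0598]
ee_rot: [-3.141, 0.0, -1.674]
force: [1.1, -0.2, 0.8]
width: 0.0451
gripper_force: 0.0
```

```bash
python3 -m handwheel '[{"delta_pos":[0,0,0],"dr":[0,0,0]},{"delta_pos":[0,0,0],"dr":[0,0,0]},{"delta_pos":[0,0,0],"dr":[0,0,0]},{"delta_pos":[0,0,1],"dr":[0,0,0]},{"delta_pos":[0,0,1],"dr":[0,0,0]},{"delta_pos":[0,0,1],"dr":[0,0,0]},{"delta_pos":[0,0,0.5],"dr":[0,0,0]},{"delta_pos":[0,0,0],"dr":[0,0,0]}]'
```

```text
t: 7.45
eef_pos: [0.4688, -0.1392, 0.1666]
ee_rot: [-3.137, 0.001, -1.674]
force: [0.4, 0.4, -1.2]
width: 0.0351
gripper_force: 25.0
```

```bash
python3 -m handwheel '[{"delta_pos":[0.36,1,0],"dr":[0,0,0]},{"delta_pos":[0.36,1,0],"dr":[0,0,0]},{"delta_pos":[0.36,1,0],"dr":[0,0,0]},{"delta_pos":[0.36,1,0],"dr":[0,0,0]},{"delta_pos":[0.36,1,0],"dr":[0,0,0]},{"delta_pos":[0.36,1,0],"dr":[0,0,0]},{"delta_pos":[0.36,1,0],"dr":[0,0,0]},{"delta_pos":[0.36,1,0],"dr":[0,0,0]},{"delta_pos":[0.36,1,0],"dr":[0,0,0]},{"delta_pos":[0.36,1,0],"dr":[0,0,0]}]'
python3 -m handwheel '[{"delta_pos":[0.38,1,0],"dr":[0,0,0]},{"delta_pos":[0.38,1,0],"dr":[0,0,0]},{"delta_pos":[0.38,1,0],"dr":[0,0,0]},{"delta_pos":[0.38,1,-0.5],"dr":[0,0,0]},{"delta_pos":[0,0,-0.5],"dr":[0,0,0]},{"delta_pos":[0,0,0],"dr":[0,0,0]},{"delta_pos":[0,0,0],"dr":[0,0,0]}]'
python3 look.py w5 stout_bore slim_bore stout_pin pointer notch
python3 - <<'E'
from fit import *
M=pickle.load(open('w5.pkl','rb'))['M']
for n in('stout_bore','slim_bore'): print(n,'pred',np.round(proj(W(p,L[n])+[0,0,.0025],M),1))
t=np.array(get_state()['eef_pos']);print('foot pred',proj(t-[0,0,.052],M))
E
```

```text
t: 8.45
eef_pos: [0.575, 0.1617, 0.1626]
ee_rot: [3.139, -0.001, -1.675]
force: [0.5, -0.6, -1.4]
width: 0.0349
gripper_force: 25.0
t: 9.15
eef_pos: [0.6204, 0.2797, 0.133]
ee_rot: [3.139, -0.002, -1.675]
force: [1.3, -0.2, -1.1]
width: 0.0352
gripper_force: 25.0
[0.6209 0.2798 0.1342] [ 3.141e+00 -1.000e-03 -1.675e+00]
stout_bore [([303.9, 116.5], 0.76)]
slim_bore [([305.4, 7.3], 0.7)]
stout_pin [([319.3, 231.6], 0.8)]
pointer [([477.7, 65.1], 0.5)]
notch [([305.6, 116.6], 0.69)]
stout_bore pred [306.8 119.9]
slim_bore pred [305.6  10.7]
foot pred [319.09247322 235.61181493]
```

View pics/w5.png

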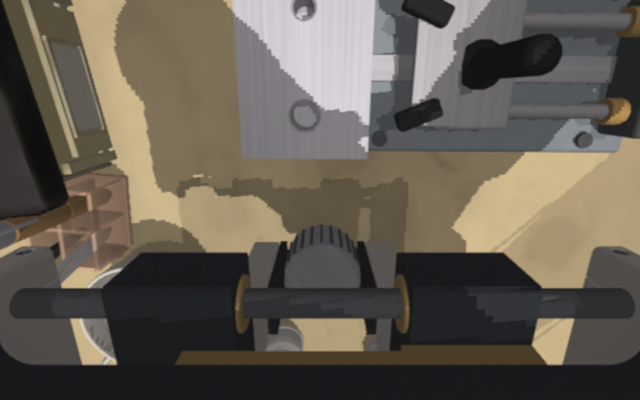

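Both bores show clearly, the stout one at (304,116) and the slim one at (304,8). The gripped head is at about (322,266).

Run:
```python
from fit import *
M=pickle.load(open('w5.pkl','rb'))['M']
for uv in((304,116),(304.5,8)): print(np.round(onz(M,uv,.044),4))
t=np.array([.6209,.2798,.1337]);print('tcp proj',proj(t+[0,0,.002],M))
V.append({n:[] for n in L}|{'M':M,'stout_bore':[((304,116),1)],'slim_bore':[((304.5,8),1)]})
s=least_squares(res,p,loss='soft_l1',x_scale=[.01,.01,.1,.01,.002]);p=s.x;print(p);print(W(p,L['stout_bore']),W(p,L['slim_bore']))
```

```text
[0.6243 0.2121]
[0.6164 0.1496]
tcp proj [319.52517992 280.62067427]
[ 0.54564141  0.19021429 -0.12023027 -0.08901542 -0.0018105 ]
[0.6239381  0.21298772 0.0421895 ] [0.61626189 0.14944974 0.0421895 ]
```

```bash
python3 -m handwheel '[{"delta_pos":[0.05,-0.8,0],"dr":[0,0,-0.8]},{"delta_pos":[0.05,-0.8,0],"dr":[0,0,0]},{"delta_pos":[0,-0.65,0],"dr":[0,0,0]},{"delta_pos":[0,0,-0.5],"dr":[0,0,0]},{"delta_pos":[0,0,-0.3],"dr":[0,0,0]},{"delta_pos":[0,0,0],"dr":[0,0,0]},{"delta_pos":[0,0,0],"dr":[0,0,0]}]'
python3 -m handwheel '[{"delta_pos":[0,0,-0.2],"dr":[0,0,0]},{"delta_pos":[0,0,-0.2],"dr":[0,0,0]},{"delta_pos":[0,0,-0.2],"dr":[0,0,0]},{"delta_pos":[0,0,0],"dr":[0,0,0]}]'
```

```text
t: 10.15
eef_pos: [0.624, 0.2135, 0.1101]
ee_rot: [3.141, -0.001, -1.688]
force: [0.6, -0.2, -1.3]
width: 0.0351
gripper_force: 25.0
t: 10.55
eef_pos: [0.6237, 0.2129, 0.0914]
ee_rot: [3.14, -0.001, -1.688]
force: [0.7, -1.8, -2.2]
width: 0.0356
gripper_force: 25.0
```

```bash
python3 -m handwheel '[{"delta_pos":[0,0,-0.2],"dr":[0,0,0]},{"delta_pos":[0,0,-0.2],"dr":[0,0,0]},{"delta_pos":[0,0,-0.2],"dr":[0,0,0]},{"delta_pos":[0,0,-0.1],"dr":[0,0,0]},{"delta_pos":[0,0,0],"dr":[0,0,0]}]'
```

```text
t: 11.05
eef_pos: [0.624, 0.2128, 0.0708]
ee_rot: [3.141, -0.001, -1.689]
force: [1.7, -3.8, -4.3]
width: 0.0353
gripper_force: 25.0
```

```bash
python3 -m handwheel '[{"delta_pos":[0,-0.03,-0.1],"dr":[0,0,0]},{"delta_pos":[0,0,-0.05],"dr":[0,0,0]},{"delta_pos":[0,0,0],"dr":[0,0,0]}]'
python3 -m handwheel '[{"delta_pos":[0,0,0],"dr":[0,0,0]},{"delta_pos":[0,0,0],"dr":[0,0,0]},{"delta_pos":[0,0,0],"dr":[0,0,0]},{"delta_pos":[0,0,0],"dr":[0,0,0]},{"delta_pos":[0,0,0.5],"dr":[0,0,0]},{"delta_pos":[0,0,1],"dr":[0,0,0]},{"delta_pos":[0,0,1],"dr":[0,0,0]},{"delta_pos":[0,0,1],"dr":[0,0,0]}]' -1
```

```text
t: 11.35
eef_pos: [0.6242, 0.2125, 0.0678]
ee_rot: [-3.141, 0.0, -1.688]
force: [-1.6, -3.2, 5.5]
width: 0.0352
gripper_force: 25.0
t: 12.15
eef_pos: [0.6242, 0.2123, 0.1744]
ee_rot: [-3.141, 0.0, -1.688]
force: [0.4, 0.7, -0.9]
width: 0.087
gripper_force: 0.0
```

```bash
python3 -m handwheel '[{"delta_pos":[-0.46,-0.92,0],"dr":[0,0,0]},{"delta_pos":[-0.46,-0.92,0],"dr":[0,0,0]},{"delta_pos":[-0.46,-0.92,0],"dr":[0,0,0]},{"delta_pos":[-0.46,-0.92,0],"dr":[0,0,0]},{"delta_pos":[-0.46,-0.91,0],"dr":[0,0,0]},{"delta_pos":[-0.46,-0.91,0],"dr":[0,0,0]},{"delta_pos":[-0.46,-0.91,0],"dr":[0,0,0]},{"delta_pos":[-0.46,-0.91,-0.3],"dr":[0,0,0]},{"delta_pos":[-0.45,-0.91,-0.5],"dr":[0,0,0]},{"delta_pos":[-0.45,-0.91,-0.5],"dr":[0,0,0]}]'
python3 -m handwheel '[{"delta_pos":[0,0,0],"dr":[0,0,0]},{"delta_pos":[0,0,-0.6],"dr":[0,0,0]},{"delta_pos":[0,0,-0.8],"dr":[0,0,0]},{"delta_pos":[0,0,-0.8],"dr":[0,0,0]},{"delta_pos":[0,0,-0.3],"dr":[0,0,0]},{"delta_pos":[0,0,0],"dr":[0,0,0]},{"delta_pos":[0,0,0],"dr":[0,0,0]}]'
```

```text
t: 13.15
eef_pos: [0.4867, -0.0627, 0.1342]
ee_rot: [-3.139, 0.001, -1.688]
force: [0.9, 0.4, -0.4]
width: 0.0874
gripper_force: 0.0
t: 13.85
eef_pos: [0.4876, -0.0616, 0.0591]
ee_rot: [-3.141, 0.0, -1.688]
force: [-1.3, 0.1, 0.7]
width: 0.0879
gripper_force: 0.0
```

```bash
python3 -m handwheel '[{"delta_pos":[0,0,0],"dr":[0,0,0]},{"delta_pos":[0,0,0],"dr":[0,0,0]},{"delta_pos":[0,0,0],"dr":[0,0,0]},{"delta_pos":[0,0,0],"dr":[0,0,0]},{"delta_pos":[0,0,0],"dr":[0,0,0]},{"delta_pos":[0,0,0],"dr":[0,0,0]},{"delta_pos":[0,0,0],"dr":[0,0,0]},{"delta_pos":[0,0,0],"dr":[0,0,0]},{"delta_pos":[0,0,0],"dr":[0,0,0]},{"delta_pos":[0,0,0],"dr":[0,0,0]}]' 1 25
python3 -m handwheel '[{"delta_pos":[0,0,0],"dr":[0,0,0]},{"delta_pos":[0,0,1],"dr":[0,0,0]},{"delta_pos":[0,0,1],"dr":[0,0,0]},{"delta_pos":[0,0,1],"dr":[0,0,0]},{"delta_pos":[0,0,0.5],"dr":[0,0,0]},{"delta_pos":[0,0,0],"dr":[0,0,0]}]'
```

```text
t: 14.85
eef_pos: [0.4868, -0.0619, 0.058]
ee_rot: [3.142, -0.0, -1.688]
force: [0.4, -0.4, -0.6]
width: 0.0252
gripper_force: 25.0
t: 15.45
eef_pos: [0.488, -0.0617, 0.1654]
ee_rot: [-3.137, 0.001, -1.688]
force: [-0.3, -0.2, -1.1]
width: 0.0251
gripper_force: 25.0
```

```bash
python3 -m handwheel '[{"delta_pos":[0.5,0.97,0],"dr":[0,0,0]},{"delta_pos":[0.5,0.97,0],"dr":[0,0,0]},{"delta_pos":[0.5,0.97,0],"dr":[0,0,0]},{"delta_pos":[0.5,0.97,0],"dr":[0,0,0]},{"delta_pos":[0.5,0.97,0],"dr":[0,0,0]},{"delta_pos":[0.5,0.97,0],"dr":[0,0,0]},{"delta_pos":[0.5,0.97,0],"dr":[0,0,0]},{"delta_pos":[0.5,0.97,-0.5],"dr":[0,0,0]},{"delta_pos":[0.3,0.97,-0.5],"dr":[0,0,0]},{"delta_pos":[0,0,0],"dr":[0,0,0]}]'
python3 -m handwheel '[{"delta_pos":[0,0,0],"dr":[0,0,0]}]'
python3 look.py w6 slim_bore notch pointer stout_pin
python3 - <<'E'
from h import *
import pickle
d=pickle.load(open('w6.pkl','rb'));M=d['M']
print(d['slim_bore'] and onz(M,d['slim_bore'][0][0],.044),proj([.6164,.1496,.044],M))
E
```

```text
t: 16.45
eef_pos: [0.615, 0.2023, 0.1287]
ee_rot: [3.137, -0.003, -1.687]
force: [-1.8, -0.5, -1.3]
width: 0.0248
gripper_force: 25.0
t: 16.55
eef_pos: [0.6149, 0.2001, 0.1309]
ee_rot: [3.139, -0.002, -1.688]
force: [-1.0, -0.4, 0.1]
width: 0.0251
gripper_force: 25.0
[0.6151 0.1996 0.1318] [ 3.140e+00 -1.000e-03 -1.688e+00]
slim_bore []
notch [([567.6, 80.1], 0.76)]
pointer [([480.3, 79.9], 0.95)]
stout_pin [([310.2, 219.3], 0.6)]
[] [309.43389044 142.2618043 ]
```

View pics/w6.png

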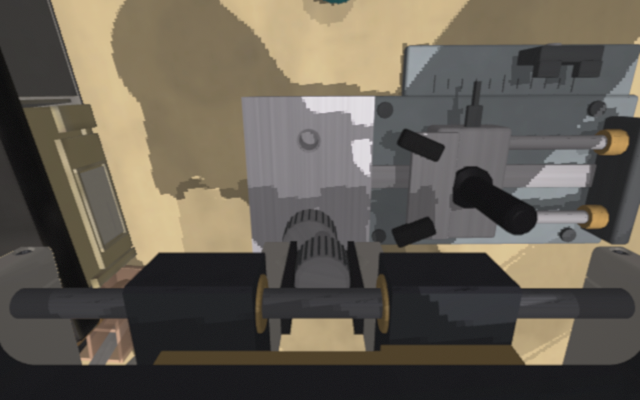

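The slim bore is at (309,139) and the seated stout head is behind the gripped pin. The pointer tip is at (477,83), the tab's notch mouth near (566,80), and the post foot near (470,187).

Run:
```python
from h import *
import pickle
M=pickle.load(open('w6.pkl','rb'))['M']
for n,uv,z in(('bore',(309,139.5),.044),('pointer',(477,83),.04),('pointerNN',(480.3,79.9),.04),('notch',(567.6,80.1),.039),('postfoot',(468,187),.047)): print(n,np.round(onz(M,uv,z),4))
```

```text
bore [0.6165 0.1478]
pointer [0.5049 0.1252]
pointerNN [0.5029 0.1235]
notch [0.4465 0.1302]
postfoot [0.5128 0.192 ]
```

```bash
python3 -m handwheel '[{"delta_pos":[0.04,-0.9,0],"dr":[0,0,0]},{"delta_pos":[0,-0.82,0],"dr":[0,0,0]},{"delta_pos":[0,0,-0.5],"dr":[0,0,0]},{"delta_pos":[0,0,-0.3],"dr":[0,0,0]},{"delta_pos":[0,0,0],"dr":[0,0,0]},{"delta_pos":[0,0,-0.2],"dr":[0,0,0]},{"delta_pos":[0,0,-0.2],"dr":[0,0,0]},{"delta_pos":[0,0,-0.1],"dr":[0,0,0]},{"delta_pos":[0,0,0],"dr":[0,0,0]}]'
```

```text
t: 17.7
eef_pos: [0.6167, 0.1485, 0.0934]
ee_rot: [3.141, -0.001, -1.688]
force: [-0.2, 0.5, -0.1]
width: 0.0254
gripper_force: 25.0
```

```bash
python3 -m handwheel '[{"delta_pos":[0,0,-0.2],"dr":[0,0,0]},{"delta_pos":[0,0,-0.2],"dr":[0,0,0]},{"delta_pos":[0,0,-0.1],"dr":[0,0,0]},{"delta_pos":[0,0,0],"dr":[0,0,0]}]'
```

```text
t: 18.1
eef_pos: [0.6166, 0.1482, 0.0783]
ee_rot: [3.141, -0.001, -1.688]
force: [0.5, -0.3, -0.7]
width: 0.025
gripper_force: 25.0
```

Inserting freely; push on down to the bed.

```bash
python3 -m handwheel '[{"delta_pos":[0,0,-0.2],"dr":[0,0,0]},{"delta_pos":[0,0,-0.15],"dr":[0,0,0]},{"delta_pos":[0,0,-0.1],"dr":[0,0,0]},{"delta_pos":[0,0,0],"dr":[0,0,0]}]'
```

```text
t: 18.5
eef_pos: [0.6168, 0.1483, 0.066]
ee_rot: [3.141, -0.0, -1.688]
force: [-2.4, -0.6, 4.8]
width: 0.025
gripper_force: 25.0
```

```bash
python3 -m handwheel '[{"delta_pos":[0,0,0],"dr":[0,0,0]},{"delta_pos":[0,0,0],"dr":[0,0,0]},{"delta_pos":[0,0,0],"dr":[0,0,0]},{"delta_pos":[0,0,0],"dr":[0,0,0]},{"delta_pos":[0,0,0.7],"dr":[0,0,0]},{"delta_pos":[0,0,1],"dr":[0,0,0]},{"delta_pos":[0,0,1],"dr":[0,0,0]},{"delta_pos":[0,0,0.8],"dr":[0,0,0]}]' -1
python3 -m handwheel '[{"delta_pos":[-0.88,0.37,0],"dr":[0,0,0]},{"delta_pos":[-0.88,0.37,0],"dr":[0,0,0]},{"delta_pos":[-0.88,0.37,0],"dr":[0,0,0]},{"delta_pos":[-0.87,0.38,0],"dr":[0,0,0]},{"delta_pos":[0,0,0],"dr":[0,0,0]},{"delta_pos":[0,0,0],"dr":[0,0,0]}]'
python3 look.py w7 pointer notch slim_bore slim_pin stout_pin post
```

```text
t: 19.3
eef_pos: [0.6173, 0.1485, 0.1723]
ee_rot: [-3.141, 0.0, -1.688]
force: [0.4, 0.4, -0.4]
width: 0.0834
gripper_force: 0.0
t: 19.9
eef_pos: [0.5115, 0.1936, 0.171]
ee_rot: [-3.141, 0.001, -1.687]
force: [0.3, 1.2, 0.2]
width: 0.0874
gripper_force: 0.0
[0.512  0.1933 0.1709] [-3.141  0.    -1.688]
pointer [([322.8, 106.6], 0.94)]
notch [([393.8, 107.3], 0.56)]
slim_bore []
slim_pin [([195.5, 151.2], 0.7)]
stout_pin [([212.7, 23.0], 0.91), ([206.0, 222.7], 0.65)]
post [([323.0, 194.8], 0.71)]
```

View pics/w7.png

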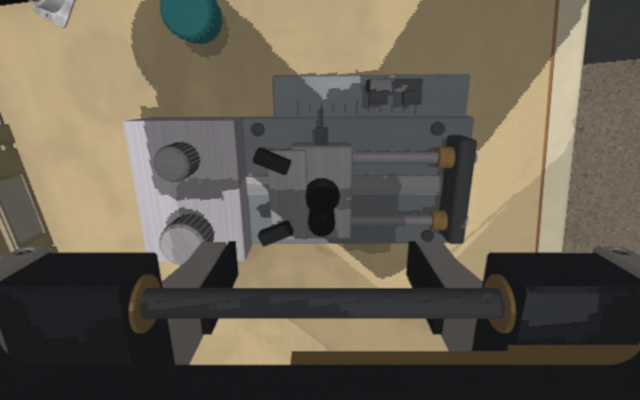

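Both heads sit on the bed, at (178,160) and (187,235). The pointer tip is at (320,108), the notch mouth is near (393,106), and the post lies between the fingers at x≈322. Now down onto the post, and grip.

```bash
python3 -m handwheel '[{"delta_pos":[0,0,-0.8],"dr":[0,0,0]},{"delta_pos":[0,0,-0.8],"dr":[0,0,0]},{"delta_pos":[0,0,-0.8],"dr":[0,0,0]},{"delta_pos":[0,0,-0.35],"dr":[0,0,0]},{"delta_pos":[0,0,0],"dr":[0,0,0]}]'
python3 -m handwheel '[{"delta_pos":[0,0,0],"dr":[0,0,0]},{"delta_pos":[0,0,0],"dr":[0,0,0]},{"delta_pos":[0,0,0],"dr":[0,0,0]},{"delta_pos":[0,0,0],"dr":[0,0,0]},{"delta_pos":[0,0,0],"dr":[0,0,0]},{"delta_pos":[0,0,0],"dr":[0,0,0]},{"delta_pos":[0,0,0],"dr":[0,0,0]},{"delta_pos":[0,0,0],"dr":[0,0,0]},{"delta_pos":[0,0,0],"dr":[0,0,0]},{"delta_pos":[0,0,0],"dr":[0,0,0]}]' 1 45
python3 -m handwheel '[{"delta_pos":[0,0,0],"dr":[0,0,0]},{"delta_pos":[0,0,0],"dr":[0,0,0]},{"delta_pos":[0,0,0],"dr":[0,0,0]}]'
python3 look.py w8 pointer notch
python3 - <<'E'
from h import *
import pickle
th=-.119;R=np.array([[np.cos(th),np.sin(th)],[-np.sin(th),np.cos(th)]])
for w,pt,nt in(('w7',(320.5,108),(393.8,106)),('w8',None,None)):
  d=pickle.load(open(w+'.pkl','rb'));M=d['M']
  if pt is None: pt,nt=d['pointer'][0][0],d['notch'][0][0]
  a,b=onz(M,pt,.04),onz(M,nt,.039);print(w,a,b,'clamp diff',R@(b-a))
E
```

```text
t: 20.75
eef_pos: [0.5111, 0.1924, 0.0866]
ee_rot: [3.139, -0.002, -1.689]
force: [-0.6, -0.3, 1.1]
width: 0.0876
gripper_force: 0.0
t: 21.75
eef_pos: [0.5118, 0.1931, 0.088]
ee_rot: [-3.141, -0.0, -1.688]
force: [1.2, -0.4, 0.3]
width: 0.0173
gripper_force: 45.0
t: 22.05
eef_pos: [0.5118, 0.1931, 0.088]
ee_rot: [-3.141, 0.0, -1.688]
force: [2.1, -1.1, -1.2]
width: 0.0174
gripper_force: 45.0
[0.5118 0.1931 0.088 ] [-3.141  0.    -1.688]
pointer []
notch [([424.0, 116.7], 0.86), ([151.7, 173.3], 0.33)]
w7 [0.50404392 0.1243041 ] [0.44779214 0.12943463] clamp diff [-0.05646305 -0.00158392]Traceback (most recent call last):
  File "<stdin>", line 6, in <module>
IndexError: list index out of range
```

View pics/w8.png

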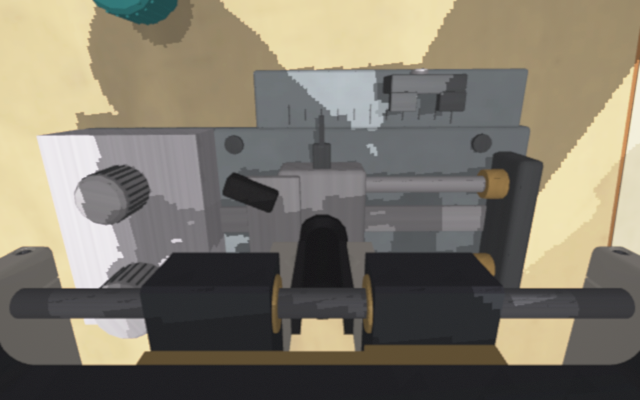

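The pointer tip is at (321,112), and the notch gap in the tab (386–466) is centred near (426,108). Pull about 50 mm first, then compare close up.

```bash
python3 -m handwheel '[{"delta_pos":[-0.33,0.04,0],"dr":[0,0,0]},{"delta_pos":[-0.33,0.04,0],"dr":[0,0,0]},{"delta_pos":[-0.33,0.04,0],"dr":[0,0,0]},{"delta_pos":[-0.33,0.04,0],"dr":[0,0,0]},{"delta_pos":[-0.33,0.04,0],"dr":[0,0,0]},{"delta_pos":[0,0,0],"dr":[0,0,0]},{"delta_pos":[0,0,0],"dr":[0,0,0]}]'
python3 look.py w9 pointer notch
python3 - <<'E'
import cv2
im=cv2.imread('pics/w9.png')[50:170,250:450]; cv2.imwrite('pics/w9c.png',cv2.resize(im,None,fx=4,fy=4,interpolation=cv2.INTER_CUBIC))
E
```

```text
t: 22.9
eef_pos: [0.4623, 0.1987, 0.088]
ee_rot: [-3.141, -0.001, -1.688]
force: [7.4, -4.0, -4.9]
width: 0.0172
gripper_force: 45.0
[0.4625 0.1987 0.088 ] [-3.141e+00 -1.000e-03 -1.688e+00]
pointer [([322.5, 113.5], 0.6)]
notch [([334.0, 114.3], 0.78)]
```

View pics/w9c.png

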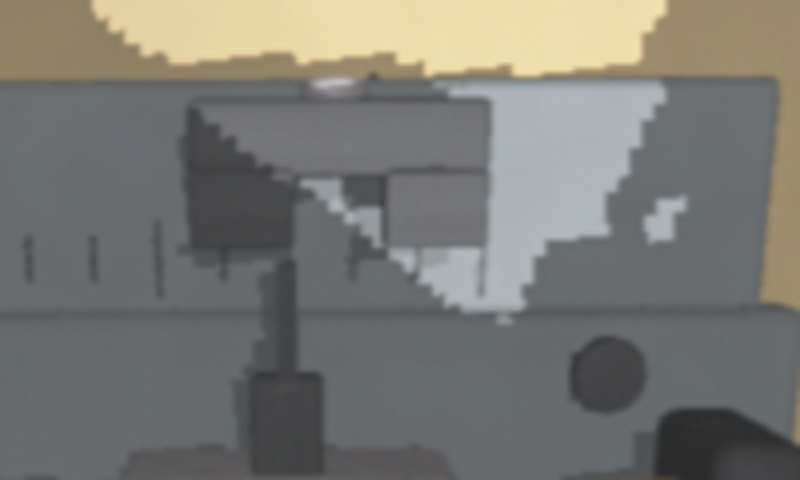

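In the 4x crop the notch spans 294–386 (centre 340) and the pointer is at 286, at 7.45 px/mm. That leaves about 7.3 mm still to pull.

```bash
python3 -m handwheel '[{"delta_pos":[-0.12,0,0],"dr":[0,0,0]},{"delta_pos":[-0.12,0.01,0],"dr":[0,0,0]},{"delta_pos":[0,0,0],"dr":[0,0,0]},{"delta_pos":[0,0,0],"dr":[0,0,0]}]'
python3 look.py w10 pointer notch
python3 - <<'E'
import cv2
im=cv2.imread('pics/w10.png')[50:170,220:420]; cv2.imwrite('pics/w10c.png',cv2.resize(im,None,fx=4,fy=4,interpolation=cv2.INTER_CUBIC))
E
```

```text
t: 23.45
eef_pos: [0.4557, 0.1994, 0.0881]
ee_rot: [-3.141, 0.0, -1.688]
force: [7.6, -2.6, -6.5]
width: 0.0173
gripper_force: 45.0
[0.4558 0.1994 0.088 ] [-3.141  0.    -1.688]
pointer [([319.7, 118.0], 0.96)]
notch [([320.8, 115.8], 0.89), ([195.0, 211.6], 0.48)]
```

View pics/w10c.png

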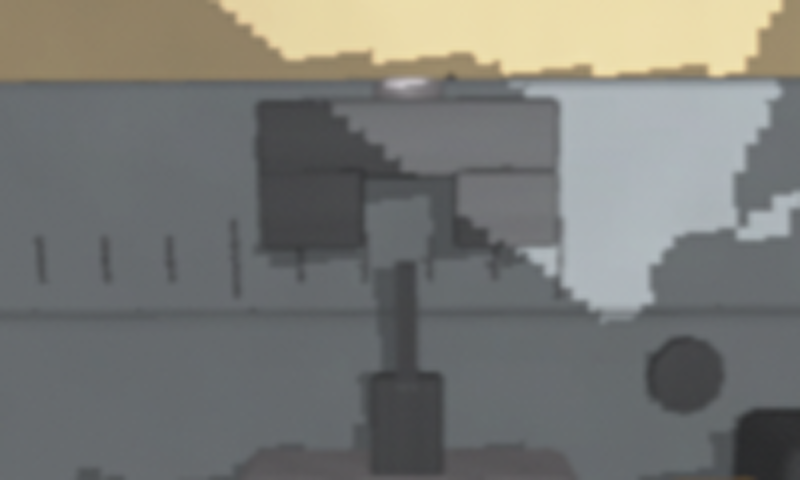

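The notch centre is at 410 and the pointer at 405, so about 0.6 mm remains. One more nudge, then hand in.

```bash
python3 -m handwheel '[{"delta_pos":[-0.02,0,0],"dr":[0,0,0]},{"delta_pos":[0,0,0],"dr":[0,0,0]},{"delta_pos":[0,0,0],"dr":[0,0,0]},{"delta_pos":[0,0,0],"dr":[0,0,0]}]'
python3 -c "
from station import *
grab_frame('wrist');print(mark_of('wrist','pointer')[:1],mark_of('wrist','notch')[:1]);s=get_state();print(s['eef_pos'],s['width'],s['gripper_force']);print(job_done())"
```

```text
t: 24.0
eef_pos: [0.4552, 0.1995, 0.088]
ee_rot: [-3.141, 0.0, -1.688]
force: [7.6, -2.2, -6.7]
width: 0.0172
gripper_force: 45.0
[] [{'location': [320.0, 111.9], 'conf': 0.84}]
[0.4552452  0.19944667 0.08802349] 0.016840553194661094 44.998459455091506
the job is handed in; nothing more can be done
None
```

Both pins are fully down in their bores, and the slide is held by its post with the pointer opposite the notch, within about 0.5 mm by estimate since the last nudge was not re-measured; the job was handed in at about 24 s.

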